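# Pack the shot glasses and clamp the tray in its carrier

### The arm

A 6-joint arm with a two-finger parallel gripper is mounted at the origin on a cart in front of the work surface, level with it; the furniture and walls round the work are solid. World frame = base frame: x ahead of the robot, y to its left, z up, the work surface at z = 0. Lengths are in mm, angles in degrees, forces in N, time in s.
With the tool pointing down it reaches from about 350 to 850 mm from the base axis. Payload 8.1 kg.
Tool frame: the origin (TCP) lies at the centre of the arm's flange, where the gripper is bolted on; the fingertips stand 173 mm ahead of it and the grasp point (between the pads) lies 155 mm ahead of it; z points along the fingers, y is the line along which they close (so a half turn about z gives the same grasp; the last joint's range is limited). The gripper opens to 85 mm and grips with 20 to 120 N. Pads are 22 mm wide; open, the fingers measure 114 mm over their backs; the gripper's body (76 mm by 85 mm) begins 54 mm behind the grasp point. The pads swing forward as they close: fully open they stand 13 mm farther back than shut.
Start: joints at [59.679, 7.471, 85.268, -0, 87.261, -4.893], TCP at [257.605, 541.891, 404.692] pointing down, gripper open.
Joint ranges: [-169.43, 169.43], [-51.17, 129.36], [1.28, 143.12], [-76.62, 256.62], [0, 156.53], [-152.29, 152.29]. Speed limits (degrees/s): [136.94, 136.94, 159.86, 180, 180, 180].

### API

Orientations are given as [roll, pitch, yaw] about the fixed x, y, z axes, in that order (R = Rz(yaw) Ry(pitch) Rx(roll)).
In Python, from bench import * gives the robot as it stands.
- The arm moves only by the shell command python3 -m jog 'ROWS' [FORCE]. ROWS is text: rows parted by semicolons, each of 7 numbers parted by spaces: the shift along the tool's x, y, z scaled (see below), then the turn, a rotation vector about the tool's x, y, z scaled (see below), then the closure, from -1 (fully open) to 1 (shut). In form: tx ty tz wx wy wz hand; .... A call has 1 to 5 rows; each row shifts and turns the commanded pose from where the row before left it, along the tool's axes as they then stand; what a row does not reach is not made up. The controller multiplies each number of a shift by 0.1 m and each number of a turn by 60 degrees. A row lasts 1/8 s, in which the tool goes at most 62.5 mm and 10.7 degrees, less where a joint would pass 70% of its speed; a pose out of reach is approached as far as the arm can. A call with a number of a shift or a turn outside -1 to 1 is refused whole. A call with a gripper value outside its range is refused whole. The fingers move at their own pace and stop on an object; FORCE is the grip in N (left out, the last holds). Time passes only in rows, so rows that do not move let the fingers close. It gives the time, the measured TCP pose, the force, the opening and the grip force at its end, in the units of the state.
- sense(): the state, without advancing time (a new reading comes with each control period).
- snapshot(name): name is "scene" or "top" or "wrist"; returns a dict with "img" (384x512x3 uint8, red, green, blue), "fx", "fy", "cx", "cy" (pixels), "dist" ([k1, k2, p1, p2, k3] as OpenCV has them; the pictures are not rectified), "extrinsics" (4x4, takes a point from camera to world coordinates). Camera axes: x right, y down, z forward; pixel columns grow to the right and rows downward; lengths in mm; the calibration is good to about 2 mm. A picture is of the moment at which its call begins. There is no depth.
- hand_in(): hands the job in; it is judged then, once.
The state is a dict: "time": time; "joint_pos": joint angles; "qd": joint speeds; "joint_efforts": joint torques, N m; "tool_pos": TCP position; "tcp_rot": TCP orientation; "ft_force": force on the tool from outside, world axes, zero at the start; "wrist_torque": the same for the moment, N m; "finger_gap": finger opening in mm; "grip_force": force on a finger pad.
Only numpy, scipy, OpenCV 4.12 (cv2) and the standard library are available. Lean on these libraries where they do the work, as an engineer would, in place of code of your own. Each camera call takes 0.05 s, during which the arm holds its last target. There are 200 camera calls.

### The job

Pack the shot glasses for tonight's off-site bar: with the wooden tray still outside the grey carrier, stand every shot glass that is out on the worktop upright in the tray, one to a compartment, then slide the loaded tray by its handle fully home into the carrier, under the bridge. Turn the black knob on the bridge clockwise until its foot just touches the tray, then give it half a turn more, no further, so that nothing rattles on the way; leave the sugar pot, timer and teaspoon alone.

Things in the scene. Friction and masses are not known exactly. Their poses are not given: they have to be found in the camera images.
- glass_a: shot glass, clear glass with a thin red fill line, 49 mm across at the rim tapering to 41 mm at the foot, 61 mm tall, 0.11 kg; origin at the centre of its underside, z up through the mouth. Stands upright on the worktop at the start, or is absent (None)
- glass_b: shot glass, clear glass with a thin red fill line, 49 mm across at the rim tapering to 41 mm at the foot, 61 mm tall, 0.11 kg; origin at the centre of its underside, z up through the mouth. Stands upright on the worktop at the start, or is absent (None)
- glass_c: shot glass, clear glass with a thin red fill line, 49 mm across at the rim tapering to 41 mm at the foot, 61 mm tall, 0.11 kg; origin at the centre of its underside, z up through the mouth. Stands upright on the worktop at the start, or is absent (None)
- glass_d: shot glass, clear glass with a thin red fill line, 49 mm across at the rim tapering to 41 mm at the foot, 61 mm tall, 0.11 kg; origin at the centre of its underside, z up through the mouth. Stands upright on the worktop at the start, or is absent (None)
- tray: low wooden tray, cork floor, 129 mm (x) by 168 mm (y), walls 35 mm high, 0.5 to 0.8 kg, on the worktop before the carrier's mouth; slides easily on two runners. Origin at the centre of its underside, z up, x towards its back edge, which enters the carrier first; the handle is on the -x side
- tray_floor (a point): middle of the tray, at the height of its compartment floors (7 mm above the tray's origin), axes as the tray's. Four compartments, 58 mm (x) by 54 mm (y), centres at x = +-30, y = +-41 mm; walls 28 mm high above this point; between them a 28 mm wide spine along x, as high, with a steel strike plate on top where the foot lands, and a 3 mm divider along y, 26 mm high
- tray_grip (a point): middle of the tray's black handle, a bar 62 mm long along the tray's x, 14 mm thick (y), 20 mm tall, at (-107, 0, 24) mm in the tray's frame; pinch it across its thickness from above
- carrier: grey metal carrier fixed to the worktop, 165 mm (x) by 200 mm (y). Origin on the worktop under its middle, z up, x is the way the tray slides in. A tray that is fully home touches the stop at the back: its origin then lies 2 mm above the carrier's, axes in line. Slotted side rails 27 mm tall; their lips reach over the tray's sides, which have 4 mm play on each side
- carrier_mouth (a point): middle of the carrier's open end, on the worktop, 94 mm before its origin: foot of a 24 mm long ramp up to the 2 mm floor sheet, between flared cheeks. A 56 mm wide bridge crosses the middle of the carrier on legs at y = +-98 mm, underside 92 mm and top 98 mm above the worktop, leaving room for standing glasses below but none for a hand
- clamp_screw (a joint): angle (rad) of the hold-down screw, upright in the middle of the bridge over the carrier's origin; grows as the knob is turned clockwise seen from above, 8 mm downward a turn. It takes about 0.06 Nm to turn and stays where it is left. Starts at 1.2 to 3.2, the foot then 4 to 10 mm above the spine of a tray that is home; the bridge's height, so the angle of touch, differs from start to start
- knob_grip (a point): middle of the knob on the screw: black six-lobed star knob with an orange mark on top, 39 mm across, 26 mm tall, axis upright; grip it anywhere across its diameter from above. It sinks with the screw: its middle is 141 to 147 mm above the worktop at the start and 137 mm when the foot just touches a tray that is home. Below it a nut, 26 mm across, 6 mm tall, on the bridge's top
- clamp_foot (a joint): how far the spring foot (22 mm across, rubber-faced) below the screw is pushed up into it (m): 0 while it hangs free; once it bears on the tray's spine it grows by 2 mm a quarter turn, so nearly 4 mm at half a turn; stop at 7.5 mm. Spring 10 N at touch, then 2.5 N a mm: the knob then takes 0.2 to 0.3 Nm to turn instead of 0.06
- sugar_pot: bystander: chrome sugar pot, 66 mm across, 67 mm tall, origin at its underside
- timer: bystander: small white kitchen timer, 58 x 62 x 21 mm, origin at its underside
- teaspoon: bystander: teaspoon with a purple handle, 133 mm long, origin at its underside
Mind the look-alikes: they are no part of the job. Leave any orange or purple look-alike of the glass_b alone.

How it is judged (in metres and radians):
On the way, in this order (a step that is already met when the one before it is completed fails the run):
1. every glass stands upright in a compartment of the tray while the tray is still outside the carrier (x of glass_a in the frame of tray between -0.062 and 0.062 m and y of glass_a in the frame of tray between -0.07 and 0.07 m and z of glass_a in the frame of tray between 0.002 and 0.0105 m and angle between each of glass_a, glass_b, glass_c, glass_d's own z axis and vertical below 0.12 rad and x of glass_b in the frame of tray between -0.062 and 0.062 m and y of glass_b in the frame of tray between -0.07 and 0.07 m and z of glass_b in the frame of tray between 0.002 and 0.0105 m and x of glass_c in the frame of tray between -0.062 and 0.062 m and y of glass_c in the frame of tray between -0.07 and 0.07 m and z of glass_c in the frame of tray between 0.002 and 0.0105 m and x of glass_d in the frame of tray between -0.062 and 0.062 m and y of glass_d in the frame of tray between -0.07 and 0.07 m and z of glass_d in the frame of tray between 0.002 and 0.0105 m and x of tray in the frame of carrier below -0.12 m), for 0.2 s.
2. the loaded tray is fully home in the carrier, glasses standing, foot not yet bearing on it (x of tray in the frame of carrier between -0.006 and 0.006 m and y of tray in the frame of carrier between -0.007 and 0.007 m and z of tray in the frame of carrier between -0.002 and 0.006 m and x of glass_a in the frame of tray between -0.062 and 0.062 m and y of glass_a in the frame of tray between -0.07 and 0.07 m and z of glass_a in the frame of tray between 0.002 and 0.0105 m and angle between each of glass_a, glass_b, glass_c, glass_d's own z axis and vertical below 0.12 rad and x of glass_b in the frame of tray between -0.062 and 0.062 m and y of glass_b in the frame of tray between -0.07 and 0.07 m and z of glass_b in the frame of tray between 0.002 and 0.0105 m and x of glass_c in the frame of tray between -0.062 and 0.062 m and y of glass_c in the frame of tray between -0.07 and 0.07 m and z of glass_c in the frame of tray between 0.002 and 0.0105 m and x of glass_d in the frame of tray between -0.062 and 0.062 m and y of glass_d in the frame of tray between -0.07 and 0.07 m and z of glass_d in the frame of tray between 0.002 and 0.0105 m and value of joint clamp_foot below 0.001 m), for 0.2 s.
3. the hold-down foot bears on the tray, about half a turn past touch (x of tray in the frame of carrier between -0.006 and 0.006 m and y of tray in the frame of carrier between -0.007 and 0.007 m and z of tray in the frame of carrier between -0.002 and 0.006 m and value of joint clamp_foot between 0.0022 and 0.0052 m and contact force between clamp_foot and tray above 5 N), for 0.3 s.
At the end, for the whole second after the job is handed in: every shot glass that was out stands upright (within 7 degrees) on a compartment floor of the tray; the tray is within 6 mm of fully home in the carrier; the clamp foot is pushed in 2.2 to 5.2 mm, which is about 0.3 to 0.7 turn past touch, and bears on the tray; everything is at rest (all of step 3 and x of glass_a in the frame of tray between -0.062 and 0.062 m and y of glass_a in the frame of tray between -0.07 and 0.07 m and z of glass_a in the frame of tray between 0.002 and 0.0105 m and angle between each of glass_a, glass_b, glass_c, glass_d's own z axis and vertical below 0.12 rad and x of glass_b in the frame of tray between -0.062 and 0.062 m and y of glass_b in the frame of tray between -0.07 and 0.07 m and z of glass_b in the frame of tray between 0.002 and 0.0105 m and x of glass_c in the frame of tray between -0.062 and 0.062 m and y of glass_c in the frame of tray between -0.07 and 0.07 m and z of glass_c in the frame of tray between 0.002 and 0.0105 m and x of glass_d in the frame of tray between -0.062 and 0.062 m and y of glass_d in the frame of tray between -0.07 and 0.07 m and z of glass_d in the frame of tray between 0.002 and 0.0105 m and linear speed of tray below 0.01 m/s).
It fails at once if the sugar pot, the timer or the teaspoon is moved more than 30 mm (distance of any of sugar_pot, timer, teaspoon from where it was at the start of the episode above 0.03 m).
It fails at once if the screw is overtightened: foot pushed in more than 6.8 mm, 0.85 turn past touch (value of joint clamp_foot above 0.0068 m).
Of glass_a, glass_b, glass_c, glass_d only 2 to 4 are there at a start; the rules pass over those that are not, and their reading is None.
At some moment in a run one of glass_a, glass_b, glass_c, glass_d may be knocked a few centimetres aside while the robot is not near it.
Once in a run the grip may slacken for a moment while it holds something.
It also fails if it takes over 210 s, if anything falls off the work surface, if the arm or the gripper's body presses on something with over 40 N, if the wrist force passes 120 N, or if a joint passes its speed limit or range.

## Working session

There is one attempt and no reset: what is moved stays moved. The work goes in short steps, Python scripts to look and compute and a shell command to move; the robot and the scene stay as the last step left them, time stands still between calls to the robot, and variables do not carry over. Pictures are saved under pics/ and viewed, at most 14 in all, crops included, and the job is handed in when it is done.

```bash
ls; mkdir -p pics; cat > h.py <<'E'
from bench import *
import numpy as np, cv2
def snap(n,save=None):
    s=snapshot(n)
    if save: cv2.imwrite('pics/'+save,s['img'][:,:,::-1])
    return s
def ray(s,uv):
    K=np.array([[s['fx'],0,s['cx']],[0,s['fy'],s['cy']],[0,0,1.]])
    p=cv2.undistortPoints(np.array(uv,float).reshape(-1,1,2),K,np.array(s['dist'])).reshape(-1,2)
    E=np.array(s['extrinsics']); d=np.c_[p,np.ones(len(p))]@E[:3,:3].T
    return E[:3,3],d
def plane(s,uv,z):
    o,d=ray(s,uv); return o+d*((z-o[2])/d[:,2])[:,None]
def proj(s,P):
    K=np.array([[s['fx'],0,s['cx']],[0,s['fy'],s['cy']],[0,0,1.]]);E=np.linalg.inv(np.array(s['extrinsics']))
    return cv2.projectPoints(np.array(P,float).reshape(-1,3),cv2.Rodrigues(E[:3,:3])[0],E[:3,3],K,np.array(s['dist']))[0].reshape(-1,2)
E
python3 - <<'E'
from h import *
for n in('top','scene'):
    s=snap(n,n+'0.png');print(n,s['fx'],np.round(s['extrinsics'],2).tolist())
print(sense())
E
```

```text
pics
top 402.2737586376641 [[0.03, -0.98, 0.21, 356.93], [-1.0, -0.03, 0.0, 86.43], [0.0, -0.21, -0.98, 1180.16], [0.0, 0.0, 0.0, 1.0]]
scene 368.12948535475573 [[0.77, -0.38, 0.52, 24.81], [-0.64, -0.48, 0.6, -542.93], [0.02, -0.79, -0.61, 720.17], [0.0, 0.0, 0.0, 1.0]]
{'time': 0.1, 'joint_pos': array([ 5.96800984e+01,  7.50946078e+00,  8.53236757e+01,  1.11935187e-04,
        8.72617499e+01, -4.89281452e+00]), 'qd': array([ 0.00379858,  0.00583696, -0.10500903, -0.06264743,  0.04344844,
       -0.05647449]), 'joint_efforts': array([ 1.59049876e-03, -5.70946634e+01, -5.01947808e+01, -8.79387358e-05,
        7.85592652e-03, -1.08055423e-05]), 'tool_pos': array([257.48747258, 541.70737213, 403.7567638 ]), 'tcp_rot': array([-1.79905469e+02, -8.20443543e-03,  1.54572901e+02]), 'ft_force': array([ 0.27519762, -0.21118356, -0.50561621]), 'wrist_torque': array([-0.03637406, -0.01582149,  0.02443011]), 'grip_force': 0.0, 'finger_gap': 85.40939654948194}
```

View pics/top0.png

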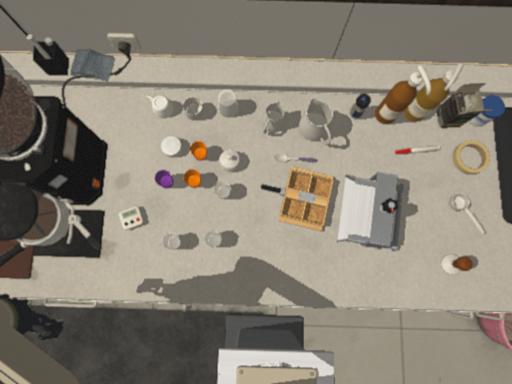

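View pics/scene0.png

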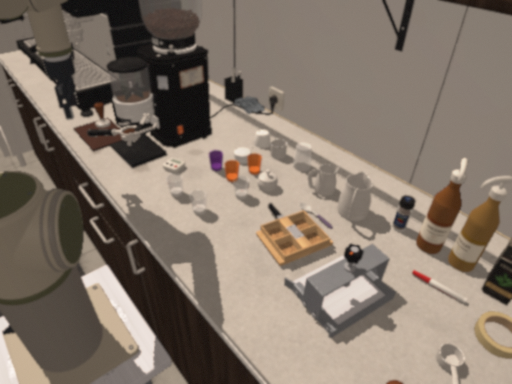

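```bash
python3 - <<'E'
from h import *
t=cv2.imread('pics/top0.png');s=cv2.imread('pics/scene0.png')
a=cv2.resize(t[85:260,110:430],(800,437),interpolation=cv2.INTER_CUBIC)
cv2.imwrite('pics/c1.png',a)
cv2.imwrite('pics/c2.png',cv2.resize(s[120:290,150:400],(800,544),interpolation=cv2.INTER_CUBIC))
E
```

```text
(no output)
```

View pics/c1.png

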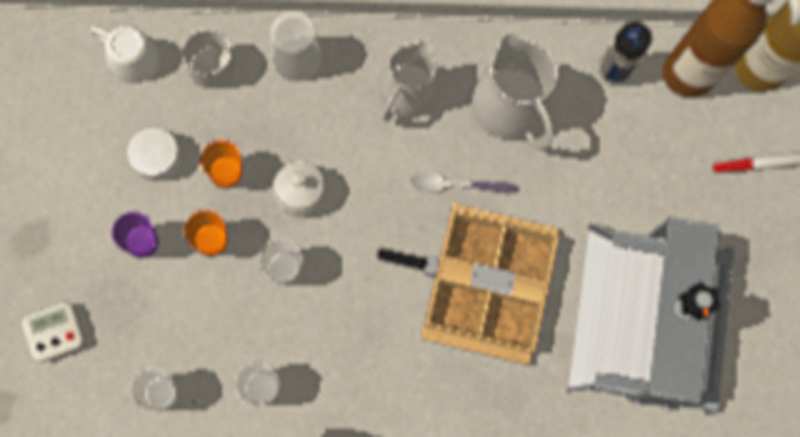

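View pics/c2.png

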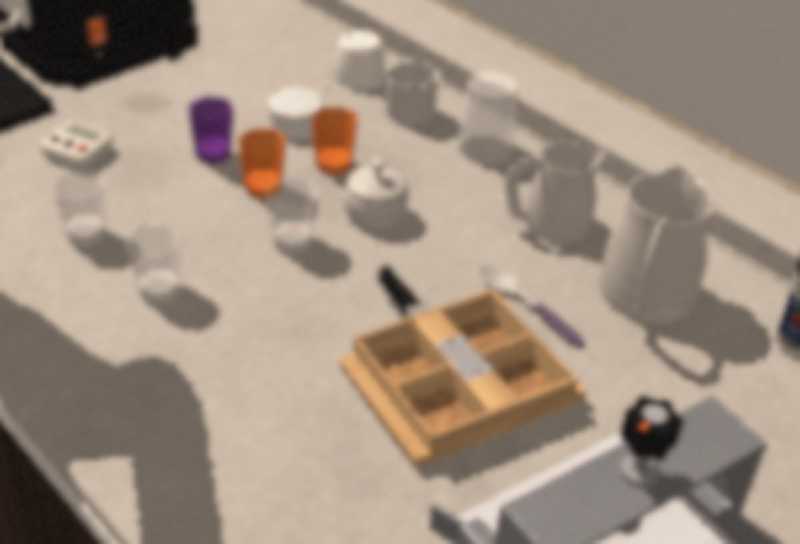

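```bash
python3 - <<'E'
from h import *
s=snap('top')
c=lambda P:[(110+x/2.5,85+y/2.5) for x,y in P]
f=lambda n,P,z:print(n,np.round(plane(s,c(P),z)[:,:2]).tolist())
f('glass foot',[(287,264),(162,390),(263,385)],4)
f('tray top corners',[(455,207),(557,230),(530,358),(425,336)],35)
f('handle end,base',[(380,255),(428,267)],34)
f('knob',[(700,301)],157)
f('bridge corners',[(668,220),(718,222),(715,403),(650,395)],98)
f('mouth cheeks',[(590,228),(570,388)],27)
f('jar foot/rim',[(295,65)],0);f('pot,timer',[(298,195),(52,330)],0);f('spoon',[(415,182),(516,188)],5)
f('orange',[(224,170),(210,240),(140,240)],0)
E
```

```text
glass foot [[597.0, 159.0], [444.0, 299.0], [453.0, 181.0]]
tray top corners [[665.0, -38.0], [641.0, -157.0], [489.0, -124.0], [511.0, -4.0]]
handle end,base [[605.0, 49.0], [592.0, -7.0]]
knob [[539.0, -278.0]]
bridge corners [[640.0, -267.0], [639.0, -323.0], [439.0, -310.0], [446.0, -241.0]]
mouth cheeks [[646.0, -198.0], [457.0, -171.0]]
jar foot/rim [[852.0, 160.0]]
pot,timer [[684.0, 150.0], [511.0, 434.0]]
spoon [[703.0, 8.0], [699.0, -115.0]]
orange [[713.0, 241.0], [625.0, 253.0], [623.0, 338.0]]
```

```bash
cat >> h.py <<'E'
from scipy.spatial.transform import Rotation as Rot
def go(x,y,z,yaw):
    s=sense();R=Rot.from_euler('xyz',s['tcp_rot'],degrees=True);T=Rot.from_euler('xyz',[180,0,yaw],degrees=True)
    w=(R.inv()*T).as_rotvec(degrees=True)/60; d=np.array([x,y,z])-s['tool_pos']
    print('turn',np.round(w,3),'then',np.round(T.inv().apply(d)/100,3),'before',np.round(R.inv().apply(d)/100,3),'pos',np.round(s['tool_pos'],1),np.round(s['tcp_rot'],1),'gap',round(s['finger_gap'],1),round(s['grip_force'],1),'t',s['time'])
E
python3 -c "
from h import *
go(430,190,440,78.6)"
```

```text
turn [-1.000e-03  1.000e-03  1.266e+00] then [-3.107  2.386 -0.361] before [-3.068 -2.437 -0.358] pos [257.5 541.7 403.9] [-179.9   -0.   154.6] gap 85.6 0.0 t 0.15
```

```bash
python3 -m jog '0 0 0 0 0 .158 -1;0 0 0 0 0 .158 -1;0 0 0 0 0 .158 -1;0 0 0 0 0 .158 -1' ; python3 -m jog '0 0 0 0 0 .158 -1;0 0 0 0 0 .158 -1;0 0 0 0 0 .158 -1;0 0 0 0 0 .158 -1' ; python3 -m jog '-.388 .298 -.045 0 0 0 -1;-.388 .298 -.045 0 0 0 -1;-.388 .298 -.045 0 0 0 -1;-.388 .298 -.045 0 0 0 -1'; python3 -m jog '-.388 .298 -.045 0 0 0 -1;-.388 .298 -.045 0 0 0 -1;-.388 .298 -.045 0 0 0 -1;-.388 .298 -.045 0 0 0 -1;0 0 0 0 0 0 -1'
python3 -c "
from h import *
go(430,190,440,78.6)
s=snap('wrist','w1.png');print(s['fx'],np.round(s['extrinsics'],2).tolist())
print(np.round(proj(s,[[597,159,4],[444,299,4],[453,181,4],[852,160,0],[665,-38,35],[511,-4,35]])))"
```

```text
time: 0.65
tool_pos: [257.6, 541.8, 404.2]
tcp_rot: [-180.0, 0.0, 116.3]
ft_force: [0.9, -0.6, 0.4]
finger_gap: 85.3
grip_force: 0.0
time: 1.15
tool_pos: [257.6, 541.8, 404.2]
tcp_rot: [-180.0, 0.0, 78.4]
ft_force: [-0.1, 0.2, 0.7]
finger_gap: 85.2
grip_force: 0.0
time: 1.65
tool_pos: [344.5, 364.9, 422.5]
tcp_rot: [-180.0, 0.0, 78.7]
ft_force: [0.1, 0.2, 0.6]
finger_gap: 85.6
grip_force: 0.0
time: 2.28
tool_pos: [431.9, 188.3, 440.9]
tcp_rot: [180.0, 0.0, 78.5]
ft_force: [1.6, 0.6, 0.5]
finger_gap: 85.6
grip_force: 0.0
turn [ 0.001  0.    -0.002] then [ 0.013 -0.022  0.009] before [ 0.013 -0.022  0.009] pos [431.9 188.3 440.9] [180.    0.   78.5] gap 85.6 0.0 t 2.275
318.31210725219603 [[0.98, -0.19, -0.06, 447.25], [-0.2, -0.93, -0.3, 267.24], [0.0, 0.31, -0.95, 409.5], [0.0, 0.0, 0.0, 1.0]]
[[388. 149.]
 [251.  60.]
 [277. 154.]
 [564. 114.]
 [452. 279.]
 [344. 280.]]
```

View pics/w1.png

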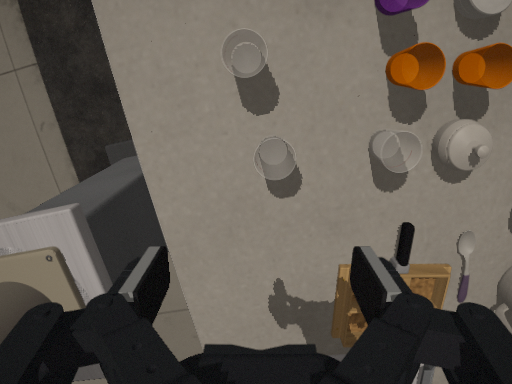

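Wrist view: three clear shot glasses, with feet near (247,60), (273,151), (383,147). Look-alikes are orange at (415,65) and (483,65), purple at (402,3), and the sugar pot at (465,145). A large tumbler sits out of reach against the wall. I choose the three clear ones.

```bash
python3 - <<'E'
from h import *
s=snap('wrist','w2.png')
print('foot',np.round(plane(s,[(247,60),(273,151),(384,146)],3)[:,:2]))
print('rim',np.round(plane(s,[(244,53),(275,158),(403,152)],61)[:,:2]))
cv2.imwrite('pics/c3.png',cv2.resize(s['img'][20:200,210:440,::-1],(760,595),interpolation=cv2.INTER_CUBIC))
go(450,-0,440,78.6)
E
```

```text
foot [[438. 302.]
 [448. 187.]
 [591. 165.]]
rim [[438. 305.]
 [448. 190.]
 [592. 169.]]
turn [-0.001 -0.     0.001] then [-1.831  0.565  0.005] before [-1.831  0.564  0.004] pos [430.8 190.6 440.5] [-180.    -0.    78.6] gap 85.1 0.0 t 2.375
```

View pics/c3.png

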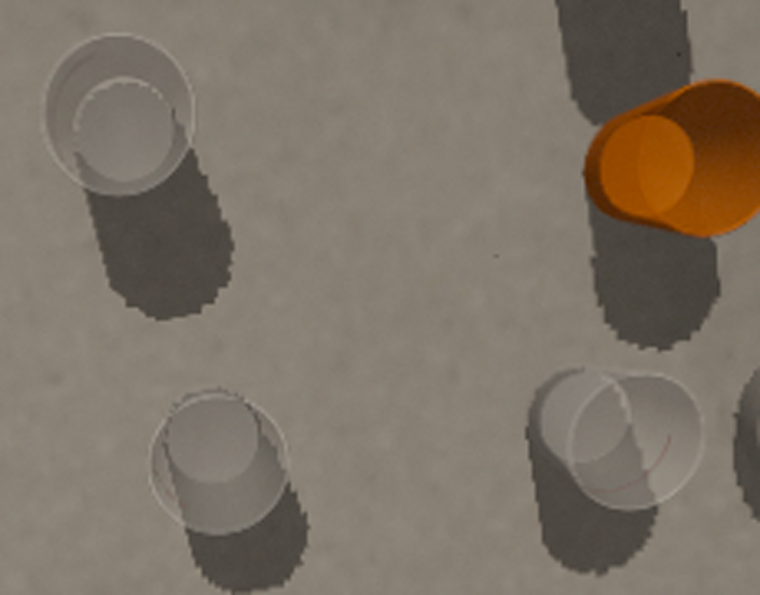

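The close crop confirms clear glass with a thin red fill line at (402,153). Next I measure the tray and carrier.

```bash
python3 -m jog '-.458 .141 0 0 0 0 -1;-.458 .141 0 0 0 0 -1;-.458 .141 0 0 0 0 -1;-.458 .141 0 0 0 0 -1;0 0 0 0 0 0 -1'>/dev/null
python3 -c "
from h import *
s=snap('wrist','w3.png')
import pickle;pickle.dump(s,open('w3.pkl','wb'))"
```

```text
(no output)
```

View pics/w3.png

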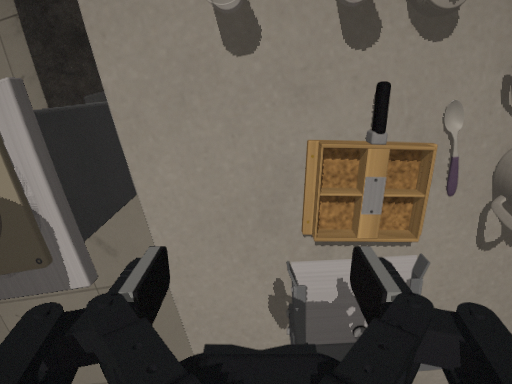

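```bash
python3 - <<'E'
from h import *
import pickle
s=pickle.load(open('w3.pkl','rb'))
c=plane(s,[(319,142),(436,144),(424,242),(314,240)],35)[:,:2];print(np.round(c,1),c.mean(0))
d=c[2]+c[3]-c[0]-c[1];print('yaw',np.degrees(np.arctan2(d[1],d[0])),'len',np.linalg.norm(d)/2, 'w',np.linalg.norm(c[1]-c[0]),np.linalg.norm(c[3]-c[2]))
e=c[1]-c[0];print('yaw from y edges',np.degrees(np.arctan2(-e[0],e[1])))
e=c[2]-c[3];print(np.degrees(np.arctan2(-e[0],e[1])))
print('plate',plane(s,[(362,178),(385,178),(382,215),(360,215)],35).mean(0))
print('handle',np.round(plane(s,[(384.5,83),(377.5,132)],34),1))
# black handle mask
m=(s['img'].max(2)<45).astype(np.uint8);n,l,st,ce=cv2.connectedComponentsWithStats(m)
for i in range(1,n):
    if st[i,4]>150 and st[i,1]<140 and st[i,0]>300:
        p=np.argwhere(l==i)[:,::-1].astype(float);q=plane(s,p,34)[:,:2];print(st[i],q.mean(0),np.degrees(np.arctan2(*np.linalg.svd(q-q.mean(0),full_matrices=0)[2][0][::-1])))
E
```

```text
[[ 522.2    2.4]
 [ 662.6  -27.1]
 [ 642.8 -157.7]
 [ 497.6 -123.9]] [581.2862866 -76.5715127]
yaw -99.79116214536133 len 130.34661251183232 w 143.47401519552096 148.98915070125756
yaw from y edges -101.84029219002346
-103.08563781192836
plate [578.57647811 -79.24608084  35.        ]
handle [[606.3  55.1  34. ]
 [592.7   0.7  34. ]]
[372  82  19  52 700] [599.32518741  28.84725134] -101.96604488045864
```

```bash
python3 -c "
from h import *
go(448,188,205,78.2)"
```

```text
turn [-0.001 -0.     0.008] then [ 1.833 -0.406  2.354] before [ 1.835 -0.39   2.355] pos [4.503e+02 3.000e-01 4.404e+02] [-180.    -0.    78.7] gap 85.4 0.0 t 3.05
```

```bash
python3 -m jog '.458 -.1 .35 0 0 0 -1;.458 -.1 .35 0 0 0 -1;.458 -.1 .35 0 0 0 -1;.458 -.1 .35 0 0 0 -1;0 0 0 0 0 0 -1'>/dev/null; python3 -m jog '0 0 .35 0 0 0 -1;0 0 .35 0 0 0 -1;0 0 .25 0 0 0 -1;0 0 0 0 0 0 -1;0 0 0 0 0 0 .1' 40; python3 -m jog '0 0 0 0 0 0 .6;0 0 0 0 0 0 .6;0 0 0 0 0 0 .6;0 0 0 0 0 0 .6'
python3 -c "
from h import *
go(532.8,-98,300,78.2)"
```

```text
time: 4.3
tool_pos: [447.4, 188.3, 207.3]
tcp_rot: [179.9, -0.1, 78.8]
ft_force: [0.8, -0.2, 0.7]
finger_gap: 70.5
grip_force: 0.0
time: 4.8
tool_pos: [447.8, 188.0, 207.7]
tcp_rot: [179.8, -0.1, 78.7]
ft_force: [-0.9, -0.3, 6.7]
finger_gap: 46.4
grip_force: 40.2
turn [ 0.003 -0.002  0.009] then [-2.626  1.417 -0.923] before [-2.637  1.395 -0.923] pos [447.8 188.  207.7] [ 1.798e+02 -1.000e-01  7.870e+01] gap 46.4 40.2 t 4.8
```

```bash
python3 -m jog '0 0 -.2 0 0 0 .6;0 0 -.4 0 0 0 .6;-.376 .2 0 0 0 0 .6;-.376 .2 0 0 0 0 .6;-.376 .2 0 0 0 0 .6'; python3 -m jog '-.376 .2 0 0 0 0 .6;-.376 .2 0 0 0 0 .6;-.376 .2 0 0 0 0 .6;-.376 .2 0 0 0 0 .6;0 0 0 0 0 0 .6'
python3 -c "
from h import *
go(532.8,-98,215.5,78.2)
s=snap('wrist','w4.png')"
```

```text
time: 5.42
tool_pos: [484.1, 64.2, 266.8]
tcp_rot: [179.9, -0.0, 78.8]
ft_force: [1.3, -0.5, -0.7]
finger_gap: 46.6
grip_force: 41.4
time: 6.05
tool_pos: [533.4, -100.5, 266.8]
tcp_rot: [179.9, 0.0, 78.5]
ft_force: [0.2, -0.5, -0.7]
finger_gap: 46.5
grip_force: 41.5
turn [0.002 0.001 0.006] then [ 0.023 -0.011  0.513] before [ 0.024 -0.012  0.513] pos [ 533.4 -100.5  266.8] [179.9   0.   78.5] gap 46.5 41.5 t 6.05
```

View pics/w4.png

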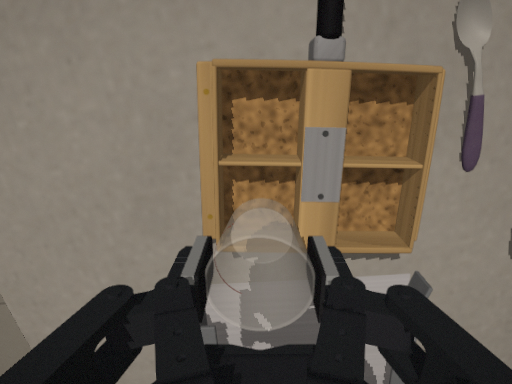

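```bash
python3 - <<'E'
from h import *
s=snap('wrist')
p=plane(s,[(325,133),(320,196)],35);print(p,p.mean(0),np.degrees(np.arctan2(*(p[1]-p[0])[1::-1])))
p=plane(s,[(324,64),(325,162),(319,248),(209,64),(443,69),(412,252)],35);print(p)
# target floor point and predicted foot
print(proj(s,[[532.8,-98,7],[545,-39.2,7],[613,-114.8,7],[625,-56,7]]))
E
```

```text
[[583.35798766 -55.55131268  35.        ]
 [574.30140236 -96.48799026  35.        ]] [578.82969501 -76.01965147  35.        ] -102.4748404898367
[[ 588.70358996  -14.67030994   35.        ]
 [ 580.75705345  -74.0888097    35.        ]
 [ 568.26744375 -134.97512587   35.        ]
 [ 521.68348416   -1.28959481   35.        ]
 [ 660.78698923  -30.31483486   35.        ]
 [ 634.27913964 -152.40300148   35.        ]]
[[259.4288554  195.9275611 ]
 [259.94278946 115.25754817]
 [366.38933922 196.61733183]
 [374.77675785 116.99023412]]
```

```bash
python3 -m jog '.03 -.01 .3 0 0 0 .6;0 0 .15 0 0 0 .6;0 0 .05 0 0 0 .6;0 0 0 0 0 0 .6;0 0 0.01 0 0 0 .6'; python3 -m jog '0 0 0 0 0 0 -.4;0 0 0 0 0 0 -.4;0 0 0 0 0 0 -.4'; python3 -m jog '0 0 -.3 0 0 0 -.4;0 0 -.5 0 0 0 -.4;0 0 0 0 0 0 -1'
python3 -c "
from h import *
go(439,303,205,78.2)
s=snap('top','t2.png')
a=cv2.resize(s['img'][85:260,110:430,::-1],(800,437),interpolation=cv2.INTER_CUBIC)
cv2.imwrite('pics/c4.png',a)"
```

```text
time: 6.78
tool_pos: [532.9, -94.7, 215.7]
tcp_rot: [179.9, 0.0, 78.7]
ft_force: [0.1, -0.1, -0.6]
finger_gap: 46.6
grip_force: 41.5
time: 7.15
tool_pos: [532.4, -94.8, 215.0]
tcp_rot: [180.0, 0.0, 78.7]
ft_force: [0.2, -0.3, 0.3]
finger_gap: 60.2
grip_force: 0.0
time: 7.52
tool_pos: [534.3, -95.2, 300.0]
tcp_rot: [179.5, 0.0, 78.7]
ft_force: [0.1, -0.2, 0.2]
finger_gap: 76.2
grip_force: 0.0
turn [0.009 0.001 0.009] then [ 3.703 -1.747  0.95 ] before [ 3.72  -1.721  0.932] pos [534.3 -95.2 300. ] [179.5   0.   78.7] gap 76.2 0.0 t 7.525
```

View pics/c4.png

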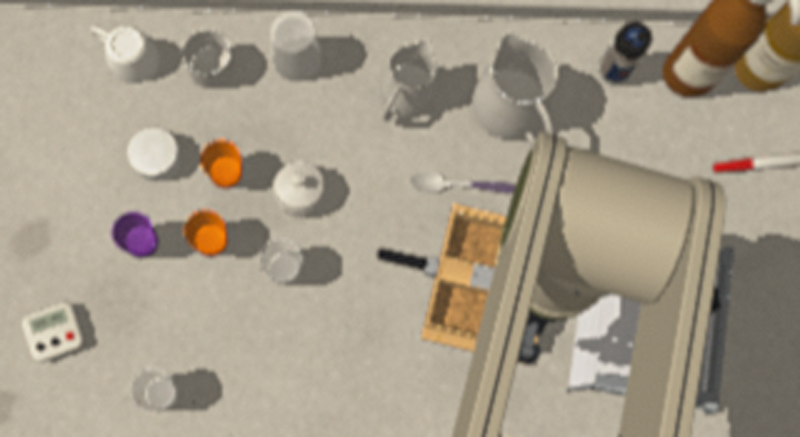

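```bash
python3 -m jog '.465 -.216 0 0 0 0 -1;.465 -.216 0 0 0 0 -1;.465 -.216 0 0 0 0 -1;.465 -.216 0 0 0 0 -1;.465 -.216 0 0 0 0 -1'>/dev/null; python3 -m jog '.465 -.216 0 0 0 0 -1;.465 -.216 0 0 0 0 -1;.465 -.216 0 0 0 0 -1;0 0 0 0 0 0 -1'
cat > d.py <<'E'
from h import *
import sys
a=cv2.imread('pics/top0.png').astype(int);b=snap('top')['img'][:,:,::-1].astype(int)
d=np.abs(a-b).max(2)
for n,(u,v) in dict(g1=(223,190),g2=(172,240),t00=(300,180),handle=(271,188)).items(): print(n,(d[v-12:v+13,u-12:u+13]>25).sum())
E
python3 d.py; python3 -c "
from h import *
go(439,303,205,78.2)"
```

```text
time: 8.7
tool_pos: [433.9, 306.6, 293.3]
tcp_rot: [-179.9, 0.0, 79.0]
ft_force: [0.0, -0.7, -0.9]
finger_gap: 85.2
grip_force: 0.0
g1 0
g2 281
t00 0
handle 0
turn [-0.002  0.002  0.012] then [-0.011  0.049  0.882] before [-0.01   0.05   0.882] pos [434.4 305.1 293.2] [-1.799e+02  1.000e-01  7.890e+01] gap 85.2 0.0 t 8.75
```

```bash
python3 -m jog '-.01 .05 .35 0 0 0 -1;0 0 .35 0 0 0 -1;0 0 .15 0 0 0 -1;0 0 0 0 0 0 -1;0 0 0 0 0 0 .1' 40; python3 -m jog '0 0 0 0 0 0 .6;0 0 0 0 0 0 .6;0 0 0 0 0 0 .6;0 0 0 0 0 0 .6'
python3 -c "
from h import *
go(545,-38,268,78.2)"
```

```text
time: 9.38
tool_pos: [441.0, 302.0, 211.1]
tcp_rot: [179.9, -0.1, 78.7]
ft_force: [-0.0, -0.6, 0.8]
finger_gap: 69.6
grip_force: 0.0
time: 9.88
tool_pos: [440.9, 302.5, 211.5]
tcp_rot: [179.9, -0.1, 78.8]
ft_force: [-1.2, 0.1, 5.8]
finger_gap: 46.7
grip_force: 40.4
turn [ 0.002 -0.002  0.009] then [-3.121  1.715 -0.565] before [-3.136  1.687 -0.567] pos [440.9 302.5 211.5] [ 1.799e+02 -1.000e-01  7.880e+01] gap 46.7 40.4 t 9.875
```

```bash
python3 -m jog '0 0 -.2 0 0 0 .6;0 0 -.4 0 0 0 .6;-.448 .241 0 0 0 0 .6;-.448 .241 0 0 0 0 .6;-.448 .241 0 0 0 0 .6'; python3 -m jog '-.448 .241 0 0 0 0 .6;-.448 .241 0 0 0 0 .6;-.448 .241 0 0 0 0 .6;-.448 .241 0 0 0 0 .6;0 0 0 0 0 0 .6'
python3 -c "
from h import *
go(545,-38,219.5,78.2)"
```

```text
time: 10.5
tool_pos: [485.3, 154.9, 270.7]
tcp_rot: [179.9, -0.0, 78.8]
ft_force: [0.9, 0.8, -0.4]
finger_gap: 46.7
grip_force: 41.4
time: 11.12
tool_pos: [545.2, -41.7, 270.6]
tcp_rot: [179.9, 0.0, 78.5]
ft_force: [0.5, 0.6, -0.8]
finger_gap: 46.8
grip_force: 41.5
turn [0.002 0.001 0.005] then [ 0.035 -0.01   0.511] before [ 0.036 -0.01   0.511] pos [545.2 -41.7 270.6] [179.9   0.   78.5] gap 46.8 41.5 t 11.125
```

```bash
python3 -m jog '.04 -.01 .3 0 0 0 .6;0 0 .15 0 0 0 .6;0 0 .05 0 0 0 .6;0 0 0 0 0 0 .6;0 0 0.01 0 0 0 .6'; python3 -m jog '0 0 0 0 0 0 -.4;0 0 0 0 0 0 -.4;0 0 0 0 0 0 -.4'; python3 -m jog '0 0 -.3 0 0 0 -.4;0 0 -.5 0 0 0 -.4;0 0 0 0 0 0 -1'
python3 d.py
python3 -c "
from h import *
go(591,167,300,34)"
```

```text
time: 11.75
tool_pos: [544.6, -34.3, 219.6]
tcp_rot: [179.9, -0.0, 78.8]
ft_force: [0.2, -1.4, -0.7]
finger_gap: 46.6
grip_force: 41.5
time: 12.12
tool_pos: [544.3, -34.5, 219.0]
tcp_rot: [180.0, 0.0, 78.7]
ft_force: [-0.8, -0.5, 0.9]
finger_gap: 59.7
grip_force: 0.0
time: 12.5
tool_pos: [546.2, -34.7, 304.0]
tcp_rot: [179.5, -0.0, 78.7]
ft_force: [0.4, 0.6, 0.7]
finger_gap: 76.0
grip_force: 0.0
g1 0
g2 187
t00 572
handle 91
turn [ 0.005 -0.002  0.745] then [ 1.506 -1.416  0.014] before [2.066 0.054 0.015] pos [545.3 -34.6 301.4] [179.7  -0.   78.7] gap 82.8 0.0 t 12.55
```

```bash
python3 -m jog '.516 .014 0 0 0 0 -1;.516 .014 0 0 0 0 -1;.516 .014 0 0 0 0 -1;.516 .014 0 0 0 0 -1'>/dev/null; python3 -m jog '0 0 0 0 0 .149 -1;0 0 0 0 0 .149 -1;0 0 0 0 0 .149 -1;0 0 0 0 0 .149 -1;0 0 0 0 0 .149 -1'; python3 -m jog '0 0 0 0 0 0 -1'>/dev/null
python3 -c "
from h import *
go(591,167,205,34)
s=snap('wrist','w5.png')
print(proj(s,[[591,167,3],[591,167,61]]))"
```

```text
time: 13.68
tool_pos: [589.5, 166.8, 296.9]
tcp_rot: [-179.9, 0.1, 33.7]
ft_force: [-0.2, 0.2, -0.2]
finger_gap: 85.4
grip_force: 0.0
turn [-0.001  0.002  0.001] then [0.013 0.006 0.921] before [0.015 0.007 0.921] pos [589.6 166.8 297.1] [-1.799e+02  1.000e-01  3.410e+01] gap 85.3 0.0 t 13.8
[[262.64725264 180.52711385]
 [263.39097235 204.55319232]]
```

View pics/w5.png

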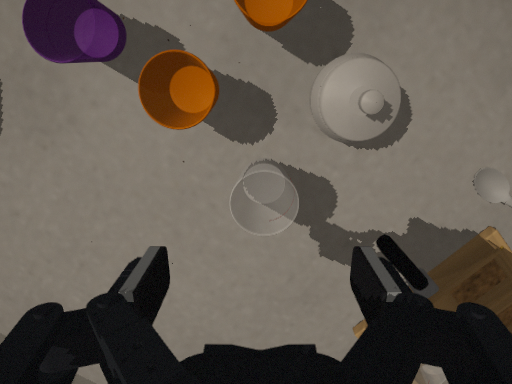

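The glass's foot (264,183) and rim (264,203) are where I predicted, and the fingers' path clears the pot and the orange look-alike.

```bash
python3 -m jog '.015 .007 .35 0 0 0 -1;0 0 .35 0 0 0 -1;0 0 .19 0 0 0 -1;0 0 0 0 0 0 -1;0 0 0 0 0 0 .1' 40; python3 -m jog '0 0 0 0 0 0 .6;0 0 0 0 0 0 .6;0 0 0 0 0 0 .6;0 0 0 0 0 0 .6'; python3 -m jog '0 0 -.2 0 0 0 .6;0 0 -.4 0 0 0 .6;0 0 -.1 0 0 0 .6;0 0 0 0 0 0 .6'
python3 -c "
from h import *
go(613.5,-114,275,78.2)"
```

```text
time: 14.48
tool_pos: [592.4, 167.3, 211.1]
tcp_rot: [180.0, -0.1, 34.1]
ft_force: [0.4, -0.3, 0.5]
finger_gap: 70.1
grip_force: 0.0
time: 14.98
tool_pos: [592.7, 167.4, 211.8]
tcp_rot: [179.9, -0.2, 34.0]
ft_force: [0.3, -0.0, 6.4]
finger_gap: 46.6
grip_force: 40.8
time: 15.48
tool_pos: [592.1, 167.3, 281.1]
tcp_rot: [179.9, -0.1, 34.0]
ft_force: [-0.6, -0.2, -1.4]
finger_gap: 46.8
grip_force: 41.4
turn [ 0.002 -0.002 -0.736] then [-2.709  0.785  0.061] before [-1.397  2.451  0.06 ] pos [592.1 167.3 281.1] [ 1.799e+02 -1.000e-01  3.400e+01] gap 46.8 41.4 t 15.475
```

```bash
python3 -m jog '0 0 0 0 0 -.147 .6;0 0 0 0 0 -.147 .6;0 0 0 0 0 -.147 .6;0 0 0 0 0 -.147 .6;0 0 0 0 0 -.147 .6';python3 -m jog '-.387 .112 0 0 0 0 .6;-.387 .112 0 0 0 0 .6;-.387 .112 0 0 0 0 .6;-.387 .112 0 0 0 0 .6;-.387 .112 0 0 0 0 .6'; python3 -m jog '-.387 .112 0 0 0 0 .6;-.387 .112 0 0 0 0 .6;0 0 0 0 0 0 .6;0 0 0 0 0 0 .6'
python3 -c "
from h import *
go(613.5,-114,220,78.2)"
```

```text
time: 16.1
tool_pos: [590.9, 167.0, 277.4]
tcp_rot: [-179.8, 0.1, 78.4]
ft_force: [-0.8, 0.7, -1.5]
finger_gap: 46.6
grip_force: 41.4
time: 16.73
tool_pos: [605.9, -34.9, 277.6]
tcp_rot: [-179.8, 0.0, 78.1]
ft_force: [-0.0, 0.3, -0.3]
finger_gap: 46.6
grip_force: 41.4
time: 17.23
tool_pos: [612.1, -113.8, 278.0]
tcp_rot: [-179.8, -0.0, 78.1]
ft_force: [-0.7, -0.1, -1.7]
finger_gap: 46.7
grip_force: 41.4
turn [-0.003 -0.001 -0.002] then [0.001 0.014 0.58 ] before [0.001 0.016 0.58 ] pos [ 612.1 -113.8  278. ] [-179.8   -0.    78.1] gap 46.7 41.4 t 17.225
```

```bash
python3 -m jog '0 .015 .35 0 0 0 .6;0 0 .15 0 0 0 .6;0 0 .07 0 0 0 .6;0 0 0 0 0 0 .6;0 0 0.01 0 0 0 .6'; python3 -m jog '0 0 0 0 0 0 -.4;0 0 0 0 0 0 -.4;0 0 0 0 0 0 -.4'; python3 -m jog '0 0 -.3 0 0 0 -.4;0 0 -.5 0 0 0 -.4;0 0 0 0 0 0 -1'
python3 -c "
from h import *
go(460,90,400,78.2)"
```

```text
time: 17.85
tool_pos: [614.8, -114.4, 223.0]
tcp_rot: [179.9, 0.0, 78.1]
ft_force: [-0.1, -0.5, -0.5]
finger_gap: 46.6
grip_force: 41.4
time: 18.23
tool_pos: [614.3, -114.5, 222.1]
tcp_rot: [180.0, 0.0, 78.1]
ft_force: [-0.0, -0.7, -0.2]
finger_gap: 59.8
grip_force: 0.0
time: 18.6
tool_pos: [616.1, -114.9, 307.7]
tcp_rot: [179.5, 0.0, 78.1]
ft_force: [-0.4, 0.7, 0.0]
finger_gap: 76.1
grip_force: 0.0
turn [ 0.009  0.001 -0.001] then [ 1.687 -1.947 -0.923] before [ 1.684 -1.94  -0.943] pos [ 616.1 -114.9  307.7] [179.5   0.   78.1] gap 76.1 0.0 t 18.6
```

```bash
python3 -m jog '.337 -.389 -.18 0 0 0 -1;.337 -.389 -.18 0 0 0 -1;.337 -.389 -.18 0 0 0 -1;.337 -.389 -.18 0 0 0 -1;.337 -.389 -.18 0 0 0 -1'>/dev/null;python3 -m jog '0 0 0 0 0 0 -1;0 0 0 0 0 0 -1'
python3 - <<'E'
from h import *
s=snap('wrist','w6.png');t=snap('top','t6.png')
import pickle;pickle.dump(s,open('w6.pkl','wb'));pickle.dump(t,open('t6.pkl','wb'))
a=cv2.resize(t['img'][140:270,260:430,::-1],None,fx=3,fy=3,interpolation=cv2.INTER_CUBIC)
b=cv2.resize(s['img'][50:330,200:512,::-1],None,fx=1,fy=1)
o=np.zeros((a.shape[0],a.shape[1]+b.shape[1],3),np.uint8);o[:,:a.shape[1]]=a;o[:b.shape[0],a.shape[1]:]=b
print(o.shape);cv2.imwrite('pics/c6.png',o[:, :822][:, :822] if o.shape[1]<=800 else cv2.resize(o,(800,int(o.shape[0]*800/o.shape[1]))))
E
```

```text
time: 19.48
tool_pos: [458.5, 90.5, 391.3]
tcp_rot: [180.0, 0.0, 78.2]
ft_force: [1.2, -0.8, -0.3]
finger_gap: 85.5
grip_force: 0.0
(390, 822, 3)
```

View pics/c6.png

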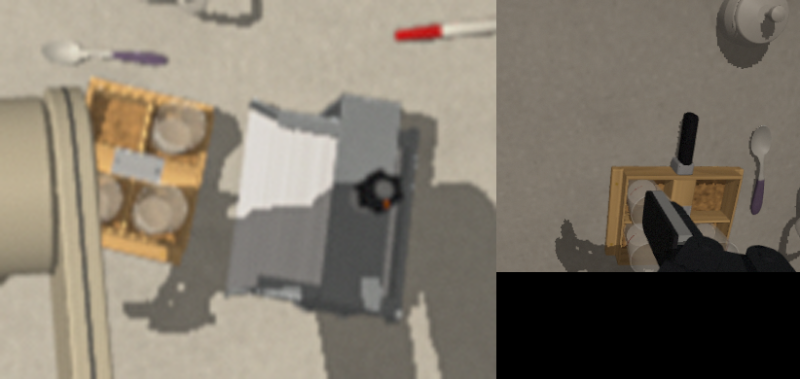

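Three glasses stand in the tray; they are near (110,200), (160,210) and (180,130) in the left half. I take one close look at the carrier for its exact pose.

```bash
python3 -c "
from h import *
go(530,-160,500,82)"
```

```text
turn [-0.001  0.001 -0.065] then [-2.375  1.053 -1.092] before [-2.298  1.212 -1.092] pos [458.7  89.8 390.8] [-179.9    0.    78.1] gap 85.6 0.0 t 19.575
```

```bash
python3 -m jog '-.46 .24 -.22 0 0 0 -1;-.46 .24 -.22 0 0 0 -1;-.46 .24 -.22 0 0 0 -1;-.46 .24 -.22 0 0 0 -1;-.46 .24 -.22 0 0 -.065 -1'>/dev/null;python3 -m jog '0 0 0 0 0 0 -1;0 0 0 0 0 0 -1'
python3 - <<'E'
from h import *
import pickle
s=snap('wrist','w7.png');pickle.dump(s,open('w7.pkl','wb'))
cv2.imwrite('pics/c7.png',cv2.resize(s['img'][40:384,120:512,::-1],(684,600),interpolation=cv2.INTER_CUBIC))
E
```

```text
time: 20.45
tool_pos: [528.6, -160.2, 500.3]
tcp_rot: [-179.9, -0.0, 81.9]
ft_force: [-0.1, -0.0, -0.6]
finger_gap: 85.3
grip_force: 0.0
```

View pics/c7.png

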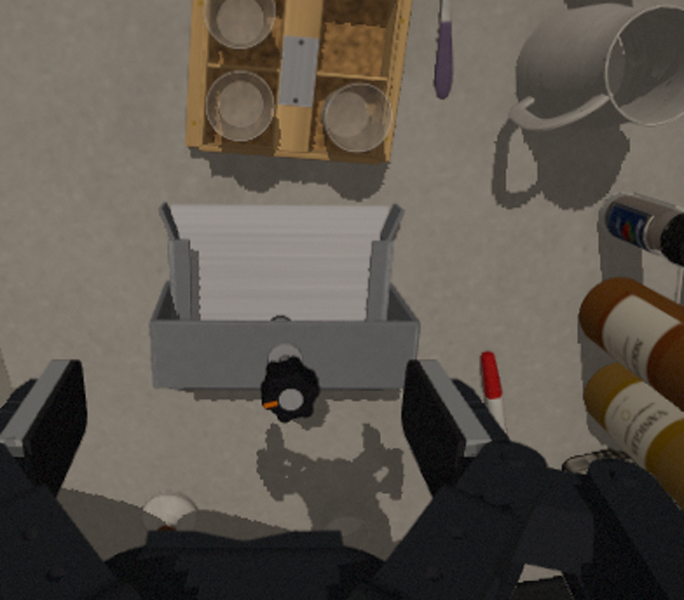

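```bash
python3 - <<'E'
from h import *
import pickle
s=pickle.load(open('w7.pkl','rb'))
c=lambda P:[(120+x/1.745,40+y/1.744) for x,y in P]
P=lambda n,p,z:(print(n,np.round(plane(s,c(p),z)[:,:2],1).tolist()))
yaw=lambda a,b:np.degrees(np.arctan2(-(b-a)[0],(b-a)[1]))
b=plane(s,c([(152,322),(419,320),(416,386),(152,388)]),98)[:,:2];print(b,b.mean(0),yaw(b[0],b[1]),yaw(b[3],b[2]),np.linalg.norm(b[0]-b[1]),np.linalg.norm(b[0]-b[3]))
r=plane(s,c([(170,205),(398,206)]),0)[:,:2];print('ramp',r,r.mean(0),yaw(*r))
l=plane(s,c([(190,243),(198,318),(372,241),(368,318)]),27)[:,:2];print('lips',l,(l[0]+l[2])/2,(l[1]+l[3])/2)
P('knobtop',[(291,400)],157);P('mark',[(268,406)],157)
p=plane(s,c([(301,44),(296,101)]),35);print('plate',p,p.mean(0),np.degrees(np.arctan2(*(p[1]-p[0])[1::-1])))
E
```

```text
[[ 449.02558227 -236.99102849]
 [ 642.87688776 -263.00496271]
 [ 638.56109503 -318.21673538]
 [ 438.31184553 -291.16449546]] [ 542.19385265 -277.34430551] -97.64316231074392 -97.6936718635731 195.58899102868278 55.22271886449677
ramp [[ 461.57460652 -172.31179333]
 [ 656.67935916 -200.57019106]] [ 559.12698284 -186.44099219] -98.24124318787011
lips [[ 476.74510649 -201.01880766]
 [ 472.11393109 -268.72438584]
 [ 626.57517788 -220.39486328]
 [ 618.30997238 -289.53726576]] [ 551.66014219 -210.70683547] [ 545.21195173 -279.1308258 ]
knobtop [[541.7, -278.8]]
mark [[526.4, -281.1]]
plate [[584.52289097 -59.24159425  35.        ]
 [576.06074223 -99.59532393  35.        ]] [580.2918166  -79.41845909  35.        ] -101.84327682431699
```

Carrier origin is about (542,-278) at yaw -97.8°. Tray is about (580,-78) at yaw -102°. Next, the handle.

```bash
python3 -c "
from h import *
go(601,28,300,78)"
```

```text
turn [-0.002 -0.001  0.066] then [1.983 0.319 2.003] before [1.955 0.46  2.003] pos [ 528.5 -159.4  500.3] [-1.799e+02 -1.000e-01  8.200e+01] gap 85.4 0.0 t 20.5
```

```bash
python3 -m jog '.39 .092 .2 0 0 0 -1;.39 .092 .2 0 0 0 -1;.39 .092 .4 0 0 0 -1;.39 .092 .4 0 0 0 -1;.39 .092 .4 0 0 .066 -1'>/dev/null;python3 -m jog '0 0 .4 0 0 0 -1;0 0 0 0 0 0 -1'
python3 - <<'E'
from h import *
s=snap('wrist','w8.png')
m=(s['img'].max(2)<45).astype(np.uint8);n,l,st,ce=cv2.connectedComponentsWithStats(m)
print(st[st[:,4]>300])
for i in range(1,n):
    if 300<st[i,4]<6000:
        p=np.argwhere(l==i)[:,::-1].astype(float);q=plane(s,p,34)[:,:2];print(st[i],q.mean(0),np.degrees(np.arctan2(*np.linalg.svd(q-q.mean(0),full_matrices=0)[2][0][::-1])))
go(601,28,181,78)
print(proj(s,[[601,28,34]]))
E
```

```text
time: 21.38
tool_pos: [598.7, 29.2, 296.8]
tcp_rot: [-179.5, 0.1, 78.2]
ft_force: [0.3, -0.7, 0.1]
finger_gap: 85.5
grip_force: 0.0
[[     0      0    512    384 162259]
 [   261    155     19     77   1279]
 [     0    247    512    137  33052]]
[ 261  155   19   77 1279] [603.69218146  29.76445059] -102.29544529253161
turn [-0.004  0.001  0.003] then [-0.002  0.011  1.19 ] before [-0.002  0.017  1.19 ] pos [599.9  28.5 300. ] [-179.7    0.    78.2] gap 85.3 0.0 t 21.425
[[266.52338817 195.990629  ]]
```

```bash
python3 -m jog '0 .035 .45 0 0 0 -1;0 0 .45 0 0 0 -1;0 0 .3 0 0 0 -1;0 0 0 0 0 0 -1;0 0 0 0 0 0 0' 60; python3 -m jog '0 0 0 0 0 0 .5;0 0 0 0 0 0 1;0 0 0 0 0 0 1;0 0 0 0 0 0 1;0 0 0 0 0 0 1'; python3 -m jog '0 0 0 0 0 0 1'
python3 -c "
from h import *
go(581.4,9.3,182,82.2)"
```

```text
time: 22.05
tool_pos: [606.0, 26.5, 184.8]
tcp_rot: [179.8, -0.0, 78.1]
ft_force: [0.4, 0.0, 0.3]
finger_gap: 69.9
grip_force: 0.0
time: 22.68
tool_pos: [604.8, 26.8, 182.5]
tcp_rot: [180.0, -0.0, 78.0]
ft_force: [-2.8, 0.7, 6.1]
finger_gap: 12.8
grip_force: 60.4
time: 22.8
tool_pos: [604.8, 26.8, 182.5]
tcp_rot: [180.0, -0.0, 78.0]
ft_force: [-3.1, 0.9, 6.6]
finger_gap: 12.9
grip_force: 60.4
turn [ 0.    -0.    -0.069] then [-0.205 -0.208  0.005] before [-0.22  -0.192  0.005] pos [604.8  26.8 182.5] [180.  -0.  78.] gap 12.9 60.4 t 22.8
```

```bash
python3 -m jog '-.022 -.02 0 0 0 -.007 1;-.04 -.036 0 0 0 -.012 1;-.04 -.036 0 0 0 -.012 1;-.04 -.036 0 0 0 -.012 1;-.04 -.036 0 0 0 -.012 1' 60; python3 -m jog '-.03 -.02 0 0 0 -.012 1;-.01 -.01 0 0 0 -.004 1;0 0 0 0 0 0 1;0 0 0 0 0 0 1'
python3 - <<'E'
from h import *
go(581.4,9.3,182,82.2)
s=snap('top','t8.png');w=snap('wrist','w8b.png')
cv2.imwrite('pics/c8.png',np.hstack([cv2.resize(s['img'][150:260,270:420,::-1],(409,300),interpolation=cv2.INTER_CUBIC),cv2.resize(w['img'][100:384,:,::-1],(391,300))]))
E
```

```text
time: 23.42
tool_pos: [586.0, 12.5, 182.7]
tcp_rot: [179.8, -0.1, 81.4]
ft_force: [4.3, 5.2, 2.7]
finger_gap: 13.0
grip_force: 59.3
time: 23.92
tool_pos: [582.4, 8.9, 182.7]
tcp_rot: [179.9, -0.1, 82.4]
ft_force: [3.1, 4.6, 3.4]
finger_gap: 13.2
grip_force: 59.5
turn [ 0.002 -0.001  0.003] then [ 0.002 -0.01   0.007] before [ 0.002 -0.01   0.007] pos [582.4   8.9 182.7] [ 1.799e+02 -1.000e-01  8.240e+01] gap 13.2 59.5 t 23.925
```

View pics/c8.png

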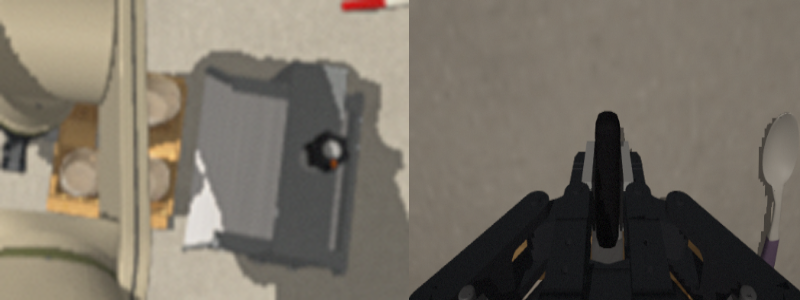

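Handle is pinched and the tray lines up with the mouth; its front corners are at about (187,75) and (170,230). I check the numbers.

```bash
python3 - <<'E'
from h import *
s=snapshot('top');a=np.radians(-97.8);R=np.array([[np.cos(a),np.sin(a)],[-np.sin(a),np.cos(a)]])
f=lambda n,P,z:print(n,np.round((plane(s,[(270+x/2.727,150+y/2.727) for x,y in P],z)[:,:2]-[542,-278])@R.T,1).tolist())
f('knob',[(326,152)],157)
f('tray corners z35',[(187,75),(170,230)],35)
f('glasses rim',[(161,98),(80,172)],68)
f('cheeks z27',[(207,68),(184,247)],27)
i=s['img'][150:260,270:420].astype(int)
m=((i[:,:,0]-i[:,:,2]>45)).astype(np.uint8)
ys,xs=np.nonzero(m[:,15:72]);xs=xs+15
print('wood rows per col',[(c,ys[xs==c].min(),ys[xs==c].max()) for c in range(56,70,2) if (xs==c).any()])
for c in range(56,68,2):
    y=ys[xs==c]
    if len(y): print(c,np.round((plane(s,[(270+c,150+y.min()),(270+c,150+y.max())],25)[:,:2]-[542,-278])@R.T,1).tolist())
E
```

```text
knob [[-0.9, -3.9]]
tray corners z35 [[-116.2, 82.5], [-114.2, -85.5]]
glasses rim [[-146.3, 44.6], [-218.7, -46.0]]
cheeks z27 [[-94.1, 96.0], [-96.0, -99.8]]
wood rows per col [(56, np.int64(36), np.int64(83)), (58, np.int64(28), np.int64(83)), (60, np.int64(28), np.int64(83)), (62, np.int64(28), np.int64(78)), (64, np.int64(28), np.int64(64)), (66, np.int64(29), np.int64(52))]
56 [[-147.8, 53.7], [-130.7, -83.4]]
58 [[-144.9, 78.7], [-125.0, -82.5]]
60 [[-139.1, 79.6], [-119.4, -81.5]]
62 [[-133.2, 80.6], [-115.4, -66.3]]
64 [[-127.4, 81.6], [-114.6, -25.0]]
66 [[-121.2, 79.5], [-113.1, 11.0]]
```

```bash
python3 -m jog '-.05 0 0 0 0 0 1;-.1 0 0 0 0 0 1;-.1 0 0 0 0 0 1;-.1 0 -.002 0 0 0 1;-.1 0 -.002 0 0 0 1' 60; python3 -m jog '-.1 0 -.004 0 0 0 1;-.1 0 -.004 0 0 0 1;-.1 0 -.004 0 0 0 1;-.1 0 -.002 0 0 0 1;-.05 0 0 0 0 0 1'; python3 -m jog '0 0 0 0 0 0 1'; python3 -c "
from h import *
go(556.5,-172,184,82.2)"
```

```text
time: 24.7
tool_pos: [575.7, -35.6, 182.3]
tcp_rot: [180.0, -0.1, 82.4]
ft_force: [2.1, 5.6, 0.4]
finger_gap: 12.5
grip_force: 59.0
time: 25.32
tool_pos: [569.5, -80.6, 183.5]
tcp_rot: [-180.0, -0.1, 82.3]
ft_force: [1.0, 5.6, 1.2]
finger_gap: 13.0
grip_force: 59.2
time: 25.45
tool_pos: [569.4, -81.0, 183.4]
tcp_rot: [-180.0, 0.0, 82.3]
ft_force: [-0.4, 0.9, 1.3]
finger_gap: 12.6
grip_force: 59.1
turn [-0.     0.     0.002] then [-0.919 -0.005 -0.006] before [-0.919 -0.007 -0.006] pos [569.4 -81.  183.4] [-180.     0.    82.3] gap 12.6 59.1 t 25.45
```

```bash
python3 -m jog '-.05 0 0 0 0 0 1;-.1 0 0 0 0 0 1;-.1 0 -.002 0 0 0 1;-.1 0 -.002 0 0 0 1;-.1 0 -.002 0 0 0 1' 60; python3 -m jog '-.1 0 0 0 0 0 1;-.1 0 0 0 0 0 1;-.08 0 0 0 0 0 1;-.05 0 0 0 0 0 1;-.03 0 0 0 0 0 1';  python3 -c "
from h import *
go(556.5,-172,184,82.2)"
```

```text
time: 26.08
tool_pos: [563.8, -124.8, 184.4]
tcp_rot: [180.0, -0.1, 82.4]
ft_force: [0.8, 7.6, 3.1]
finger_gap: 12.9
grip_force: 59.5
time: 26.7
tool_pos: [559.2, -160.3, 184.6]
tcp_rot: [180.0, -0.1, 82.3]
ft_force: [1.3, 8.4, 6.0]
finger_gap: 13.0
grip_force: 59.8
turn [ 0.001 -0.002  0.002] then [-0.119 -0.011  0.006] before [-0.119 -0.011  0.006] pos [ 559.2 -160.3  184.6] [ 1.80e+02 -1.00e-01  8.23e+01] gap 13.0 59.8 t 26.7
```

```bash
python3 -m jog '-.04 0 0 0 0 0 1;-.04 0 0 0 0 0 1;-.03 0 0 0 0 0 1;0 0 0 0 0 0 1' 60; python3 -m jog '-.03 0 0 0 0 0 1;0 0 0 0 0 0 1'; python3 -m jog '-.03 0 0 0 0 0 1;0 0 0 0 0 0 1';  python3 -m jog '-.03 0 0 0 0 0 1;0 0 0 0 0 0 1'
```

```text
time: 27.2
tool_pos: [557.8, -171.3, 184.7]
tcp_rot: [179.9, -0.1, 82.3]
ft_force: [0.7, 5.7, 4.7]
finger_gap: 12.9
grip_force: 59.7
time: 27.45
tool_pos: [558.1, -172.3, 184.7]
tcp_rot: [179.9, -0.3, 82.4]
ft_force: [6.4, 18.6, 5.3]
finger_gap: 13.0
grip_force: 59.9
time: 27.7
tool_pos: [558.2, -173.2, 184.7]
tcp_rot: [179.9, -0.5, 82.4]
ft_force: [9.4, 30.6, 6.7]
finger_gap: 12.5
grip_force: 60.2
time: 27.95
tool_pos: [558.2, -173.9, 184.6]
tcp_rot: [179.9, -0.7, 82.4]
ft_force: [11.2, 44.0, 10.0]
finger_gap: 13.1
grip_force: 60.7
```

Contact with the stop is clear. I relax the push, release and retreat.

```bash
python3 -m jog '.06 0 0 0 0 0 1;0 0 0 0 0 0 1'; python3 -m jog '0 0 0 0 0 0 .3;0 0 0 0 0 0 -.3;0 0 0 0 0 0 -.6;0 0 0 0 0 0 -1;0 0 0 0 0 0 -1' | tail -4; python3 -m jog '0 0 -.3 0 0 0 -1;0 0 -.4 0 0 0 -1;.2 0 -.4 0 0 0 -1;.4 0 -.4 0 0 0 -1;.4 0 -.4 0 0 0 -1'; python3 -m jog '0 0 -.6 0 0 0 -1;0 0 -.6 0 0 0 -1;0 0 0 0 0 0 -1'
python3 - <<'E'
from h import *
import pickle
go(528.6,-160.2,500.3,81.9)
E
```

```text
time: 28.2
tool_pos: [558.2, -172.2, 184.7]
tcp_rot: [179.9, -0.2, 82.4]
ft_force: [6.3, 16.4, 4.4]
finger_gap: 12.7
grip_force: 59.8
tcp_rot: [-180.0, 0.0, 82.3]
ft_force: [-0.3, 0.1, 0.3]
finger_gap: 85.1
grip_force: 0.0
time: 29.45
tool_pos: [570.1, -75.1, 375.5]
tcp_rot: [180.0, 0.0, 82.3]
ft_force: [1.0, -0.7, 0.6]
finger_gap: 85.4
grip_force: 0.0
time: 29.82
tool_pos: [570.8, -75.8, 501.4]
tcp_rot: [179.3, 0.1, 82.3]
ft_force: [0.4, 0.0, -0.6]
finger_gap: 85.2
grip_force: 0.0
turn [0.011 0.001 0.007] then [-0.895 -0.299  0.011] before [-0.892 -0.306  0.009] pos [570.8 -75.8 501.4] [1.793e+02 1.000e-01 8.230e+01] gap 85.2 0.0 t 29.825
```

```bash
python3 -m jog '-.45 -.15 0 0 0 0 -1;-.44 -.15 0 0 0 0 -1;0 0 0 0 0 0 -1;0 0 0 0 0 0 -1'
python3 - <<'E'
from h import *
import pickle
s=snap('wrist','w9.png');pickle.dump(s,open('w9.pkl','wb'))
a=s['img'][:,:,::-1]
cv2.imwrite('pics/c9.png',cv2.resize(a[60:320,150:470],(738,600),interpolation=cv2.INTER_CUBIC))
E
```

```text
time: 30.32
tool_pos: [528.6, -160.0, 493.4]
tcp_rot: [-180.0, -0.0, 82.3]
ft_force: [1.1, -0.1, -1.4]
finger_gap: 85.1
grip_force: 0.0
```

View pics/c9.png

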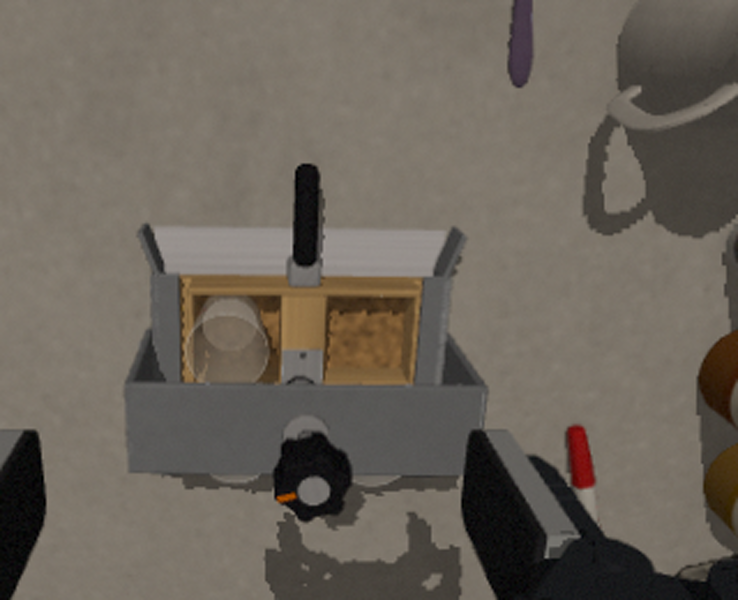

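The tray is home: handle at (305,215), front edge inside the rails, and a glass standing at (228,345). Two rims show behind the bridge at (235,478) and (375,480), and the knob top is at (313,490). I turn the wrist back before the knob.

```bash
python3 -m jog '0 0 0 0 0 -.17 -1;0 0 0 0 0 -.17 -1;0 0 0 0 0 -.17 -1;0 0 0 0 0 -.17 -1;0 0 0 0 0 -.17 -1'>/dev/null; python3 -m jog '0 0 0 0 0 -.17 -1;0 0 0 0 0 -.17 -1;0 0 0 0 0 -.17 -1;0 0 0 0 0 -.17 -1;0 0 0 0 0 -.17 -1'>/dev/null;python3 -m jog '0 0 0 0 0 0 -1;0 0 0 0 0 0 -1'
python3 - <<'E'
from h import *
import pickle
s=pickle.load(open('w9.pkl','rb'))
print(plane(s,[(150+313/2.306,60+490/2.308)],157))
go(540.5,-278,380,183);print(sense()['joint_pos'])
E
```

```text
time: 31.88
tool_pos: [528.9, -159.4, 493.9]
tcp_rot: [180.0, -0.0, -175.8]
ft_force: [0.4, 0.6, 0.5]
finger_gap: 85.2
grip_force: 0.0
[[ 541.41285894 -277.97837189  157.        ]]
turn [ 0.    -0.     0.019] then [-0.054 -1.19   1.139] before [-0.03  -1.191  1.139] pos [ 528.9 -159.4  493.9] [ 180.    -0.  -175.8] gap 85.2 0.0 t 31.875
[-2.20952338e+01 -1.04526579e+00  8.48795794e+01  6.93657706e-03
  9.61806481e+01 -1.16251650e+02]
```

```bash
python3 -m jog '-.01 -.4 .3 0 0 0 -1;-.01 -.4 .4 0 0 0 -1;-.01 -.39 .44 0 0 0 -1;0 0 0 0 0 0 -1;0 0 0 0 0 0 -1'
python3 - <<'E'
from h import *
go(541,-278,297,184.2)
s=snap('wrist','w10.png')
a=s['img'].astype(int);m=((a[:,:,0]>150)&(a[:,:,2]<90)).astype(np.uint8)
n,l,st,ce=cv2.connectedComponentsWithStats(m);print(st[1:][st[1:,4]>8],ce[1:][st[1:,4]>8]);print(proj(s,[[541,-278,157]]))
k=(a.max(2)<60).astype(np.uint8);n,l,st,ce=cv2.connectedComponentsWithStats(k)
print(st[st[:,4]>200],ce[st[:,4]>200])
E
```

```text
time: 32.5
tool_pos: [540.8, -278.3, 380.5]
tcp_rot: [180.0, 0.0, -175.8]
ft_force: [-1.2, 0.9, 0.6]
finger_gap: 85.2
grip_force: 0.0
turn [0. 0. 0.] then [-0.002  0.003  0.835] before [-0.002  0.002  0.835] pos [ 540.8 -278.3  380.5] [ 180.     0.  -175.8] gap 85.2 0.0 t 32.5
[[313 104  21  11 115]
 [333 115   4  11  15]
 [292 165  26  27 450]
 [299 175  21  67 126]
 [253 187   5  13  53]
 [278 237  19   4  19]] [[323.15652174 108.55652174]
 [334.33333333 119.73333333]
 [304.08       178.41777778]
 [308.         211.22222222]
 [254.62264151 193.09433962]
 [287.         238.57894737]]
[[256.40801742 212.70611154]]
[[     0      0    512    384 157222]
 [     0      0     47     22    831]
 [   177     63     70    174   1567]
 [   219    168     65     70   2452]
 [   330    176     53     24    718]
 [     0    247    512    137  33794]] [[256.96774624 160.72452329]
 [ 19.38507822   9.89530686]
 [205.43714103 130.0051053 ]
 [251.34991843 202.26101142]
 [356.13091922 188.00278552]
 [254.96549683 341.31831094]]
```

```bash
python3 -m jog '0 0 .35 0 0 0 -1;0 0 .35 0 0 0 -1;0 0 .16 0 0 0 -1;0 0 0 0 0 0 -1;0 0 0 0 0 0 0' 60; python3 -m jog '0 0 0 0 0 0 .3;0 0 0 0 0 0 .6;0 0 0 0 0 0 1;0 0 0 0 0 0 1;0 0 0 0 0 0 1'; python3 -c "
from h import *
s=sense();print(s['wrist_torque'],s['joint_pos'][5])"
```

```text
time: 33.17
tool_pos: [541.4, -278.6, 296.4]
tcp_rot: [-179.9, 0.1, -175.7]
ft_force: [-0.1, -0.7, 0.7]
finger_gap: 69.7
grip_force: 0.0
time: 33.8
tool_pos: [541.1, -279.7, 296.1]
tcp_rot: [-179.8, 0.1, -175.7]
ft_force: [-0.8, -4.7, 6.1]
finger_gap: 37.5
grip_force: 60.4
[-0.67509889  0.12791929  0.10024576] -126.41572476956615
```

```bash
cat > q.py <<'E'
from bench import *
s=sense();print('   T',s['time'],'tq',s['wrist_torque'].round(2),'F',s['ft_force'].round(1),'z',s['tool_pos'].round(1),'yaw',s['tcp_rot'][2].round(1),'j6',s['joint_pos'][5].round(1),'gap',s['finger_gap'].round(1),'g',s['grip_force'].round(0))
E
python3 -m jog '0 -.012 .001 0 0 .1 1;0 0 .001 0 0 .1 1;0 0 .001 0 0 .1 1;0 0 .001 0 0 .1 1' >/dev/null;python3 q.py; python3 -m jog '0 0 0.002 0 0 .12 1;0 0 0.002 0 0 .12 1;0 0 .002 0 0 .12 1'>/dev/null; python3 q.py;python3 -m jog '0 0 0.002 0 0 .12 1;0 0 0.002 0 0 .12 1;0 0 .002 0 0 .12 1'>/dev/null; python3 q.py
```

```text
Traceback (most recent call last):
  File "q.py", line 2, in <module>
    s=sense();print('   T',s['time'],'tq',s['wrist_torque'].round(2),'F',s['ft_force'].round(1),'z',s['tool_pos'].round(1),'yaw',s['tcp_rot'][2].round(1),'j6',s['joint_pos'][5].round(1),'gap',s['finger_gap'].round(1),'g',s['grip_force'].round(0))
                                                                                                                                                                                                ^^^^^^^^^^^^^^^^^^^^^
AttributeError: 'float' object has no attribute 'round'
Traceback (most recent call last):
  File "q.py", line 2, in <module>
    s=sense();print('   T',s['time'],'tq',s['wrist_torque'].round(2),'F',s['ft_force'].round(1),'z',s['tool_pos'].round(1),'yaw',s['tcp_rot'][2].round(1),'j6',s['joint_pos'][5].round(1),'gap',s['finger_gap'].round(1),'g',s['grip_force'].round(0))
                                                                                                                                                                                                ^^^^^^^^^^^^^^^^^^^^^
AttributeError: 'float' object has no attribute 'round'
Traceback (most recent call last):
  File "q.py", line 2, in <module>
    s=sense();print('   T',s['time'],'tq',s['wrist_torque'].round(2),'F',s['ft_force'].round(1),'z',s['tool_pos'].round(1),'yaw',s['tcp_rot'][2].round(1),'j6',s['joint_pos'][5].round(1),'gap',s['finger_gap'].round(1),'g',s['grip_force'].round(0))
                                                                                                                                                                                                ^^^^^^^^^^^^^^^^^^^^^
AttributeError: 'float' object has no attribute 'round'
```

```bash
cat > q.py <<'E'
from bench import *
s=sense();r=lambda v:[round(float(x),2) for x in v]
print('T',s['time'],'tq',r(s['wrist_torque']),'F',r(s['ft_force']),'p',r(s['tool_pos']),'yaw',r(s['tcp_rot'])[2],'j6',r(s['joint_pos'])[5],'gap',round(s['finger_gap'],1),'g',round(s['grip_force']))
E
python3 q.py;python3 -m jog '0 0 0.002 0 0 .12 1;0 0 0.002 0 0 .12 1;0 0 .002 0 0 .12 1'>/dev/null; python3 q.py
```

```text
T 35.05 tq [-0.2, 0.56, 0.07] F [-1.97, -1.31, 8.8] p [541.09, -280.3, 294.58] yaw 116.88 j6 -59.07 gap 37.6 g 61
T 35.425 tq [-0.18, 0.77, 0.01] F [-3.3, -1.51, 8.85] p [541.04, -280.32, 294.13] yaw 95.28 j6 -37.47 gap 37.4 g 61
```

```bash
python3 -m jog '0 0 0.002 0 0 .12 1;0 0 0.002 0 0 .12 1;0 0 .002 0 0 .12 1'>/dev/null; python3 q.py;python3 -m jog '0 0 0.002 0 0 .12 1;0 0 0.002 0 0 .12 1;0 0 .002 0 0 .12 1'>/dev/null; python3 q.py;python3 -m jog '0 0 0.002 0 0 .12 1;0 0 0.002 0 0 .12 1;0 0 .002 0 0 .12 1'>/dev/null; python3 q.py
```

```text
T 35.8 tq [-0.01, 0.87, 0.06] F [-3.65, -0.13, 11.03] p [540.98, -280.32, 293.61] yaw 73.68 j6 -15.87 gap 37.6 g 61
T 36.175 tq [0.1, 0.95, 0.07] F [-4.78, 0.6, 12.0] p [540.93, -280.29, 293.08] yaw 52.08 j6 5.73 gap 37.4 g 61
T 36.55 tq [0.19, 1.05, -0.03] F [-5.75, 0.23, 12.65] p [540.93, -280.24, 292.58] yaw 30.48 j6 27.33 gap 37.6 g 61
```

```bash
python3 -m jog '0 0 0 0 0 .12 1;0 0 0.001 0 0 .12 1;0 0 .001 0 0 .12 1'>/dev/null; python3 q.py;python3 -m jog '0 0 0.001 0 0 .12 1;0 0 0.001 0 0 .12 1;0 0 .001 0 0 .12 1'>/dev/null; python3 q.py;python3 -m jog '0 0 0.001 0 0 .12 1;0 0 0.001 0 0 .12 1;0 0 .001 0 0 .12 1'>/dev/null; python3 q.py
```

```text
T 36.925 tq [0.15, 0.83, 0.04] F [-4.85, 0.68, 11.5] p [540.92, -280.19, 292.18] yaw 8.88 j6 48.93 gap 37.2 g 61
T 37.3 tq [0.08, 0.66, 0.04] F [-5.08, -0.45, 10.18] p [540.9, -280.13, 291.69] yaw -12.72 j6 70.53 gap 37.8 g 61
T 37.675 tq [0.1, 0.54, 0.08] F [-4.3, 0.42, 9.67] p [540.92, -280.07, 291.23] yaw -34.32 j6 92.13 gap 37.5 g 61
```

```bash
python3 -m jog '0 0 0.001 0 0 .12 1;0 0 0.001 0 0 .12 1;0 0 .001 0 0 .12 1'>/dev/null; python3 q.py;python3 -m jog '0 0 0.001 0 0 .12 1;0 0 0.001 0 0 .12 1;0 0 .001 0 0 .12 1'>/dev/null; python3 q.py; python3 -m jog '0 0 0 0 0 0 1'>/dev/null; python3 q.py
python3 -c "
from h import *
s=snap('wrist','w11.png')"
```

```text
T 38.05 tq [0.07, 0.53, 0.04] F [-1.68, 0.96, 7.74] p [540.94, -280.03, 290.77] yaw -55.91 j6 113.73 gap 37.4 g 61
T 38.425 tq [0.05, 0.41, 0.09] F [-1.75, 0.36, 6.6] p [540.98, -279.97, 290.32] yaw -77.51 j6 135.33 gap 37.6 g 61
T 38.55 tq [0.11, 0.33, -0.08] F [-1.72, 0.3, 6.94] p [541.01, -279.98, 290.34] yaw -77.39 j6 135.21 gap 38.0 g 61
```

```bash
python3 -m jog '0 0 0 0 0 0 0;0 0 0 0 0 0 -.5;0 0 0 0 0 0 -1;0 0 0 0 0 0 -1;0 0 0 0 0 0 -1'>/dev/null; python3 q.py
for i in 1; do python3 -m jog '0 0 0 0 0 -.1667 -1;0 0 0 0 0 -.1667 -1;0 0 0 0 0 -.1667 -1;0 0 0 0 0 -.1667 -1;0 0 0 0 0 -.1667 -1'; python3 -m jog '0 0 0 0 0 -.1667 -1;0 0 0 0 0 -.1667 -1;0 0 0 0 0 -.1667 -1;0 0 0 0 0 -.1667 -1;0 0 0 0 0 -.1667 -1'; python3 -m jog '0 0 0 0 0 -.1667 -1;0 0 0 0 0 -.1667 -1;0 0 0 0 0 -.1667 -1;0 0 0 0 0 -.1667 -1;0 0 0 0 0 -.1667 -1'; python3 -m jog '0 0 0 0 0 -.1667 -1;0 0 0 0 0 -.1667 -1;0 0 0 0 0 -.1667 -1;0 0 0 0 0 -.1667 -1;0 0 0 0 0 -.1667 -1'; python3 -m jog '0 0 0 0 0 -.1667 -1;0 0 0 0 0 -.1667 -1;0 0 0 0 0 -.1667 -1;0 0 0 0 0 -.1667 -1;0 0 0 0 0 0 -1'; done >/dev/null; python3 q.py
```

```text
T 39.225 tq [-0.03, 0.07, 0.02] F [-0.31, 0.11, 0.05] p [540.69, -279.65, 288.56] yaw -77.27 j6 135.09 gap 85.4 g 0
T 42.35 tq [-0.02, 0.0, -0.03] F [-0.18, 0.29, -0.2] p [540.72, -279.67, 288.68] yaw 162.72 j6 -104.9 gap 85.6 g 0
```

```bash
python3 -m jog '0 0 -.035 0 0 0 -1;0 0 0 0 0 0 0;0 0 0 0 0 0 .3;0 0 0 0 0 0 .6;0 0 0 0 0 0 1' 70 >/dev/null; python3 -m jog '0 0 0 0 0 0 1;0 0 0 0 0 0 1;0 0 0 0 0 0 1'>/dev/null; python3 q.py;  python3 -m jog '0 0 0 0 0 .1 1;0 0 .001 0 0 .1 1;0 0 .001 0 0 .1 1'>/dev/null; python3 q.py; python3 -m jog '0 0 0.001 0 0 .1 1;0 0 .001 0 0 .1 1'>/dev/null; python3 q.py
```

```text
T 43.35 tq [-0.47, 0.65, -0.12] F [-3.4, -2.69, 5.05] p [540.66, -279.99, 292.55] yaw 162.77 j6 -104.95 gap 37.4 g 70
T 43.725 tq [-0.38, 0.44, 0.06] F [-2.66, -1.85, 4.69] p [540.72, -279.84, 292.18] yaw 144.58 j6 -86.76 gap 37.5 g 70
T 43.975 tq [-0.34, 0.41, 0.04] F [-1.06, -1.37, 3.47] p [540.79, -279.76, 291.96] yaw 132.59 j6 -74.76 gap 37.3 g 70
```

```bash
python3 -m jog '0 0 0.001 0 0 .1 1;0 0 .001 0 0 .1 1;0 0 .001 0 0 .1 1'>/dev/null; python3 q.py; python3 -m jog '0 0 0.001 0 0 .1 1;0 0 .001 0 0 .1 1;0 0 .001 0 0 .1 1'>/dev/null; python3 q.py; python3 -m jog '0 0 0.001 0 0 .1 1;0 0 .001 0 0 .1 1;0 0 .001 0 0 .1 1'>/dev/null; python3 q.py
```

```text
T 44.35 tq [-0.27, 0.22, 0.05] F [-1.59, -1.47, 2.5] p [540.85, -279.67, 291.53] yaw 114.59 j6 -56.76 gap 37.3 g 70
T 44.725 tq [-0.25, 0.04, 0.14] F [0.2, -1.51, 2.03] p [540.99, -279.63, 291.24] yaw 96.59 j6 -38.76 gap 37.4 g 70
T 45.1 tq [-0.31, -0.09, 0.16] F [1.24, -1.02, 0.88] p [541.11, -279.62, 290.97] yaw 78.6 j6 -20.76 gap 37.3 g 70
```

```bash
python3 -m jog '0 0 0.001 0 0 .1 1'>/dev/null; python3 q.py; python3 -m jog '0 0 0.001 0 0 .1 1'>/dev/null; python3 q.py;python3 -m jog '0 0 0.001 0 0 .1 1'>/dev/null; python3 q.py; python3 -m jog '0 0 0.001 0 0 .1 1'>/dev/null; python3 q.py
```

```text
T 45.225 tq [-0.33, -0.18, 0.14] F [1.45, -0.86, 0.8] p [541.15, -279.6, 290.85] yaw 72.6 j6 -14.77 gap 37.4 g 70
T 45.35 tq [-0.37, -0.2, 0.17] F [2.37, -1.98, 1.35] p [541.18, -279.63, 290.73] yaw 66.6 j6 -8.77 gap 37.6 g 70
T 45.475 tq [-0.41, -0.32, 0.14] F [2.79, -2.33, 0.64] p [541.22, -279.63, 290.59] yaw 60.6 j6 -2.76 gap 37.3 g 70
T 45.6 tq [-0.4, -0.3, 0.18] F [2.7, -2.99, 0.08] p [541.24, -279.67, 290.52] yaw 54.6 j6 3.24 gap 37.7 g 70
```

Touch shows as a torque step from 0.05 to 0.15 Nm at yaw of about 105°. Half a turn past is yaw of about -75°, so about 129° remains.

```bash
python3 -m jog '0 0 0.001 0 0 .12 1;0 0 .001 0 0 .12 1;0 0 .001 0 0 .12 1;0 0 0.001 0 0 .12 1;0 0 .001 0 0 .12 1'>/dev/null; python3 q.py; python3 -m jog '0 0 0.001 0 0 .12 1;0 0 .001 0 0 .12 1;0 0 .001 0 0 .12 1;0 0 0.001 0 0 .12 1;0 0 .001 0 0 .12 1'>/dev/null; python3 q.py; python3 -m jog '0 0 0.001 0 0 .12 1;0 0 .001 0 0 .12 1;0 0 .001 0 0 .12 1'>/dev/null; python3 q.py;python3 -m jog '0 0 0.001 0 0 .12 1;0 0 .001 0 0 .12 1;0 0 .001 0 0 .12 1'>/dev/null; python3 q.py
```

```text
T 46.225 tq [-0.72, -0.69, 0.19] F [5.2, -5.87, -2.13] p [541.35, -279.82, 289.75] yaw 18.56 j6 39.27 gap 36.8 g 70
T 46.85 tq [-1.08, -0.82, 0.18] F [5.49, -7.7, -4.37] p [541.3, -280.1, 289.07] yaw -17.45 j6 75.27 gap 37.1 g 70
T 47.225 tq [-1.27, -0.76, 0.15] F [5.34, -8.21, -6.08] p [541.23, -280.27, 288.62] yaw -39.05 j6 96.87 gap 37.5 g 71
T 47.6 tq [-1.36, -0.68, 0.18] F [5.18, -8.27, -5.89] p [541.11, -280.37, 288.18] yaw -60.66 j6 118.47 gap 37.5 g 71
```

```bash
python3 -m jog '0 0 0.001 0 0 .12 1;0 0 .001 0 0 .12 1'>/dev/null; python3 q.py; python3 -m jog '0 0 0 0 0 0 1;0 0 0 0 0 0 .5;0 0 0 0 0 0 0;0 0 0 0 0 0 -1;0 0 0 0 0 0 -1'>/dev/null; python3 q.py; python3 -m jog '0 0 -.3 0 0 0 -1;0 0 -.3 0 0 0 -1;0 0 -.31 0 0 0 -1;0 0 0 0 0 0 -1;0 0 0 0 0 0 -1' >/dev/null;python3 q.py
python3 - <<'E'
from h import *
s=snap('wrist','w12.png')
for nm,sn in(('w10',None),('w12',s)):
    a=cv2.imread('pics/%s.png'%nm)[:,:,::-1].astype(int)
    m=((a[:,:,0]>150)&(a[:,:,0]-a[:,:,1]>60)&(a[:,:,2]<70)).astype(np.uint8)
    n,l,st,ce=cv2.connectedComponentsWithStats(m)
    for i in range(1,n):
        if st[i,4]>8:print(nm,st[i],ce[i],a[l==i].mean(0).round())
    k=(a.max(2)<60).astype(np.uint8);n,l,st,ce=cv2.connectedComponentsWithStats(k)
    for i in range(1,n):
        if st[i,4]>1000 and st[i,2]<200:print('knob',st[i],ce[i])
E
```

```text
T 47.85 tq [-1.38, -0.59, 0.18] F [4.35, -7.61, -5.74] p [541.01, -280.41, 287.85] yaw -75.06 j6 132.87 gap 37.6 g 71
T 48.475 tq [-0.02, 0.0, 0.06] F [0.83, 0.41, 0.36] p [540.77, -279.37, 288.59] yaw -74.8 j6 132.65 gap 76.8 g 0
T 49.1 tq [0.01, 0.03, 0.01] F [-0.57, 0.82, -0.24] p [540.61, -279.47, 379.07] yaw -74.81 j6 132.64 gap 85.6 g 0
w10 [253 187   5  13  53] [254.62264151 193.09433962] [172.  85.   1.]
knob [ 177   63   70  174 1567] [205.43714103 130.0051053 ]
knob [ 219  168   65   70 2452] [251.34991843 202.26101142]
w12 [237 212  12   9  49] [242.48979592 215.91836735] [174.  91.  10.]
knob [ 233  139   55   91 2851] [259.98421606 183.71343388]
```

```bash
python3 - <<'E'
from h import *
s=snapshot('wrist');E=np.array(s['extrinsics']);st=sense()
def M(p,r):
    m=np.eye(4);m[:3,:3]=Rot.from_euler('xyz',r,degrees=True).as_matrix();m[:3,3]=p;return m
X=np.linalg.inv(M(st['tool_pos'],st['tcp_rot']))@E
s0=dict(s);s0['extrinsics']=M([540.8,-278.3,380.5],[180,0,-175.8])@X
for n,q,uv in(('start',s0,(254.6,193.1)),('end',s,(242.5,215.9))):
    for z in (146,150,157):
        p=plane(q,[uv],z)[0]-[541,-280,0];print(n,z,p[:2].round(1),np.degrees(np.arctan2(p[1],p[0])).round(1))
E
```

```text
start 146 [-7.4 -2.7] -160.3
start 150 [-8.8 -2.7] -163.0
start 157 [-11.1  -2.7] -166.2
end 146 [ 8.5 11.9] 54.6
end 150 [ 8.7 10.2] 49.7
end 157 [9.1 7.3] 38.7
```

The orange mark sits at 54.6°, against 54.2° expected with no slip. That puts the knob half a turn past touch, so I hand in.

```bash
python3 -c "
from bench import *
print(hand_in())"
```

```text
the job is handed in; nothing more can be done
None
```

I stood all three shot glasses in the tray, slid it home against the stop, turned the knob about half a turn past touch, and handed the job in; no verdict was returned.

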